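# Ring for the checker and hold up the carrier

## Task

Call the checker over: press the plunger on top of the desk bell all the way down to its stop and let it spring back up. Then take the small wooden carrier by the middle of its bridge handle, lift it straight up until its underside is about 10 cm above the mat, and keep holding it there, level and still, with the jar and the two vials standing upright in it. Finish while holding it in the air: do not put it down or let go, and leave everything else on the bench where it is.

Things in the scene. Friction and masses are not known exactly. Their poses are not given: they have to be found in the camera images.
- carrier: Open plywood hand carrier, 130 (its x) x 90 (its y) x 121 mm high, about 0.4 kg loaded, loose on the mat. Origin: centre of its underside; z up. Floor 6 mm thick, side lips 24 mm high, end panels at x = +/-62 mm, 34 mm wide at the top, joined by a dark wooden handle bar along x. The tray's contents reach 60 mm above the underside.
- carrier_handle (a point): Centre of the carrier's handle bar, 110 mm above the carrier's underside; axes as the carrier's. The bar lies along x: 118 mm free length, 14 mm wide (y), 22 mm high (99 to 121 mm above the underside), with 39 mm of free height between it and the tray's contents.
- plunger (a joint): Spring plunger of the bell, pressed straight down: 0 m = up (at rest), 0.007 m = down at its stop. The spring pushes back with about 1.6 N at rest and 4.4 N at the stop; released, it springs back up.
- plunger_top (a point): Centre of the top of the bell's plunger head: a steel head 19 mm across (its top narrows to a 10 mm crown), 66 mm above the mat at rest, 59 mm when pressed to its stop; it moves with the plunger. The collar round the plunger stem tops out at 50.5 mm above the mat.
- bell: Desk call bell with a steel dome 78 mm across on a dark base 86 mm across, fixed to the mat; 48 mm high without the plunger on top. Origin: centre of its underside.
- jar: Small white jar with a red screw cap, 38 mm across, 45 mm high, standing loose in one end of the carrier's tray. Origin: centre of its underside; z up its axis.
- vial_a: Glass vial with cork, 20 mm across, 54 mm high, standing loose in the other end of the tray. Origin: centre of its underside; z up its axis.
- vial_b: The second glass vial with cork, 20 mm across, 54 mm high, standing loose beside the first. Origin: centre of its underside; z up its axis.
- agate: Bystander: flat brown stone, 59 x 76 x 28 mm, behind the work. Origin: centre of its underside.
- tweezers: Bystander: steel tweezers, 124 mm long, lying behind the work. Origin: centre of the underside.
- calliper: Bystander: steel calliper, 170 mm long, lying on the right. Origin: centre of the underside.
- oil_bottle: Bystander: dropper bottle, 49 mm across, 136 mm high, standing behind the work. Origin: centre of its underside.
- dressing_stick: Bystander: grey abrasive stick, 18 x 52 x 18 mm, lying on the right. Origin: centre of its underside.
- nut: Bystander: hexagon nut, 22 mm across, 8 mm high, behind the work. Origin: centre of its underside.
- mat: Fixed flat black work mat on the bench, 250 (x) x 430 (y) mm, its top 8 mm above the bench (z = 0.008); carrier and bell stand on it. Origin: centre of its underside.
- steel_peg2: Obstacle: plain steel rod, 20 mm across, about 180 mm high, standing fixed and slightly leaning on the bench just behind the mat. Origin: its foot.

How it is judged (in metres and radians):
On the way, in this order (a step that is already met when the one before it is completed fails the run):
1. the bell's plunger is pressed down to its stop (past 6.2 of 7 mm) while the carrier still stands on the mat (value of joint plunger above 0.0062 m and height (world z) of carrier below 0.018 m), for 0.05 s.
2. the plunger has sprung back up (under 1.5 mm) while the carrier still stands on the mat (value of joint plunger below 0.0015 m and height (world z) of carrier below 0.018 m), for 0.05 s.
At the end, for the whole second after the job is handed in: Fingers hold the carrier by its handle within 40 mm of the bar's middle, 60 to 170 mm above the mat, within 0.2 m of its start, tilt under 0.12 rad, under 30 mm/s and 0.2 rad/s, clear of the bell; jar and vials upright within 0.2 rad on its floor; the plunger is up (height (world z) of carrier between 0.068 and 0.178 m and distance of carrier from where it was at the start of the episode below 0.2 m and angle between carrier's own z axis and vertical below 0.12 rad and linear speed of carrier below 0.03 m/s and angular speed of carrier below 0.2 rad/s and contact force between the fingers and carrier above 2 N and horizontal distance between the grasp point and carrier_handle below 0.04 m and contact force between carrier and bell below 0.3 N and value of joint plunger below 0.0015 m and angle between each of jar, vial_a, vial_b's own z axis and vertical below 0.2 rad and z of each of jar, vial_a, vial_b in the frame of carrier below 0.012 m and distance between each of jar, vial_a, vial_b and carrier below 0.07 m); the arm keeps its last pose, push and grip.
It fails at once if the carrier is tipped more than 0.3 rad (angle between carrier's own z axis and vertical above 0.3 rad).
It fails at once if the jar or a vial falls over (angle between any of jar, vial_a, vial_b's own z axis and vertical above 0.6 rad).
It fails at once if a bystander is shifted by more than 30 mm (distance of any of agate, tweezers, calliper, oil_bottle, dressing_stick, nut from where it was at the start of the episode above 0.03 m).
It also fails if it takes over 51 s, if anything falls off the work surface, if the arm or the gripper's body presses on something with over 40 N, if the wrist force passes 120 N, or if a joint passes its speed limit or range.

## Robot

A 6-joint arm with a two-finger parallel gripper is mounted at the origin on a cart in front of the work surface, level with it; the furniture and walls round the work are solid. World frame = base frame: x ahead of the robot, y to its left, z up, the work surface at z = 0. Lengths are in m, angles in degrees, forces in N, time in s.
With the tool pointing down it reaches from about 0.3 to 0.95 m from the base axis. Payload 3.1 kg.
Tool frame: the origin (TCP) lies at the very end of the fingers, on their centre line; the grasp point (between the pads) lies 19 mm behind it; z points along the fingers, y is the line along which they close (so a half turn about z gives the same grasp; the last joint's range is limited). The gripper opens to 85 mm and grips with 20 to 120 N. Pads are 22 mm wide; open, the fingers measure 114 mm over their backs; the gripper's body (76 mm by 85 mm) begins 54 mm behind the grasp point. The pads swing forward as they close: fully open they stand 13 mm farther back than shut.
Start: joints at [70.033, 17.653, 93.61, -0, 68.738, -3.994], TCP at [0.172, 0.601, 0.198] pointing down, gripper open.
Joint ranges: [-175.34, 175.34], [-45.06, 112.39], [2.9, 150.54], [-68.45, 248.45], [3.09, 151.38], [-168.51, 168.51]. Speed limits (degrees/s): [159.86, 159.86, 180, 180, 180, 180].

## Interface

Orientations are given as [roll, pitch, yaw] about the fixed x, y, z axes, in that order (R = Rz(yaw) Ry(pitch) Rx(roll)).
In Python, from plant import telemetry, cams, workorder gives the robot as it stands.
- The arm moves only by the tool arm_command, never from a script. Its argument "series" is a list of rows, each a list of 2 entries, a list of its own where there are three numbers: the shift along the tool's x, y, z in m, then the turn about the tool's z in rad. In form: [[[dx, dy, dz], turn], ...]. A call has 1 to 12 rows; each row is the pose to reach, as a shift and turn from the pose commanded when the call began, along the tool's axes at that moment; what a row does not reach only later rows make up. A row lasts 1/12 s, in which the tool goes at most 41.7 mm and 7.16 degrees, less where a joint would pass 70% of its speed; a pose out of reach is approached as far as the arm can. A call with a gripper value outside its range is refused whole. "jaw" is the opening in per cent of the stroke, from 0 (shut) to 100 (fully open), set as the call begins (left out, the last holds). The fingers move at their own pace and stop on an object; "newtons" is the grip in N (left out, the last holds). Time passes only in rows, so rows that repeat a pose let the fingers close. It gives the time, the measured TCP pose, the force, the opening and the grip force at its end, in the units of the state.
- telemetry.observe(): the state, without advancing time (a new reading comes with each control period).
- cams.grab_frame(name): name is "scene" or "top" or "wrist"; returns the picture (384x512x3 uint8, red, green, blue); there is no depth.
- cams.camera_info(name): a dict with "camera_matrix" (3x3 intrinsics, pixels), "R" (3x3) and "t" (3): a world point X has camera coordinates R X + t. Camera axes: x right, y down, z forward; pixel columns grow to the right and rows downward; lengths in m; the calibration is good to about 2 mm. A picture is of the moment at which its call begins: read the wrist's pose just before it. camera_info takes no time and is no camera call; for the wrist camera it gives the pose at the moment of the call.
- workorder.hand_in(): hands the job in; it is judged then, once.
The state is a dict: "t": time; "qpos": joint angles; "joint_velocities": joint speeds; "effort": joint torques, N m; "tool_pos": TCP position; "ee_rot": TCP orientation; "force": force on the tool from outside, world axes, zero at the start; "moment": the same for the moment, N m; "finger_gap": opening from 0.0 (shut) to 1.0 (fully open); "gripper_force": force on a finger pad.
Only numpy, scipy, OpenCV 4.12 (cv2) and the standard library are available. Lean on these libraries where they do the work, as an engineer would, in place of code of your own. Each camera call takes 0.05 s, during which the arm holds its last target. There are 200 camera calls.

## Working session

There is one attempt and no reset: what is moved stays moved. The work goes in short steps, Python scripts to look and compute and a tool call to move; the robot and the scene stay as the last step left them, time stands still between calls to the robot, and variables do not carry over. Pictures are saved under pics/ and viewed, at most 11 in all, crops included, and the job is handed in when it is done.

Besides the shell and the picture viewer there is one more tool, called after ">>>" by a JSON object that holds its "op" and its "data". arm_command: Moves the arm, as the interface text tells. Its arguments: {"type":"object","properties":{"series":{"type":"array"},"jaw":{"type":"number"},"newtons":{"type":"number"}},"required":["series"]}

```bash
mkdir -p pics; python3 - <<'E'
from plant import telemetry, cams
import cv2, numpy as np
s=telemetry.observe(); print({k:np.round(s[k],3) for k in ('t','tool_pos','ee_rot','force','finger_gap')})
for n in ('top','scene'):
    i=cams.camera_info(n); print(n,np.round(i['camera_matrix'],1).tolist(),np.round(i['R'],3).tolist(),np.round(i['t'],3))
    cv2.imwrite(f'pics/{n}0.png',cams.grab_frame(n)[:,:,::-1])
E
```

```text
{'t': np.float64(0.0), 'tool_pos': array([0.172, 0.6  , 0.197]), 'ee_rot': array([-1.79865e+02, -1.10000e-02,  1.64025e+02]), 'force': array([ 0.511,  0.639, -0.467]), 'finger_gap': np.float64(1.0)}
top [[487.0, 0.0, 252.0], [0.0, 487.0, 199.7], [0.0, 0.0, 1.0]] [[0.003, -1.0, -0.024], [-0.994, -0.0, -0.109], [0.109, 0.024, -0.994]] [-0.08   0.559  1.377]
scene [[459.2, 0.0, 259.2], [0.0, 459.2, 186.6], [0.0, 0.0, 1.0]] [[0.496, -0.868, -0.018], [-0.506, -0.272, -0.818], [0.706, 0.414, -0.575]] [-0.354  0.349  0.88 ]
```

```bash
cd pics; python3 -c "
import cv2
for n in ('top','scene'): cv2.imwrite(n+'0b.png',cv2.resize(cv2.imread(n+'0.png'),(800,600),interpolation=2))"
```

```text
(no output)
```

View pics/top0b.png

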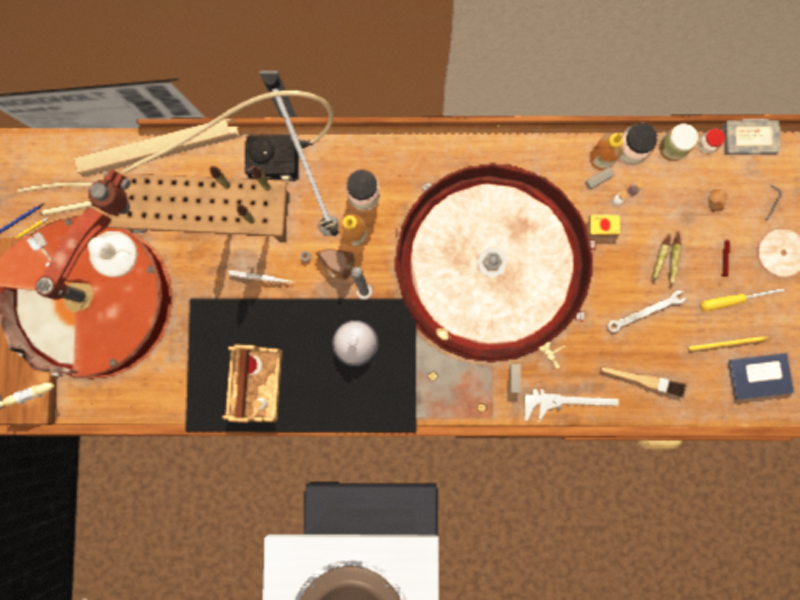

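View pics/scene0b.png

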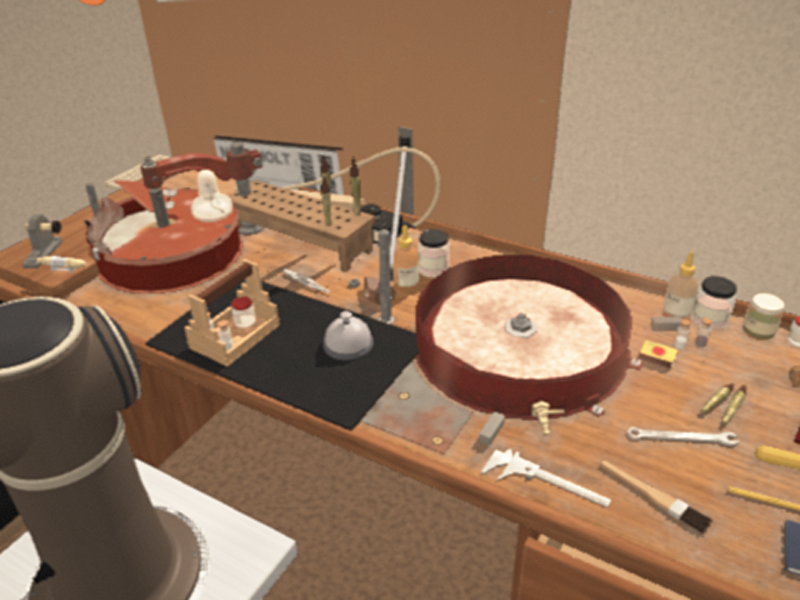

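The top view shows the carrier near (254,385) with its dark bar running along image rows at about column 238, and the bell at (355,343). The peg is just behind the bell at (362,282). The scene view agrees. I'll get rough positions now and refine them with the wrist camera.

```bash
cat > h.py <<'E'
import numpy as np
def ray(i,uv,z):
    K,R,t=(np.array(i[k]) for k in ('camera_matrix','R','t'))
    c=-R.T@t; d=R.T@np.linalg.solve(K,[uv[0],uv[1],1]); return c+d*(z-c[2])/d[2]
def proj(i,X):
    K,R,t=(np.array(i[k]) for k in ('camera_matrix','R','t'))
    p=K@(R@np.array(X)+t); return p[:2]/p[2]
E
python3 - <<'E'
from plant import cams
from h import *
import cv2
i=cams.camera_info('top'); s=.64
for n,u,v,z in [('bar far',236,347,.129),('bar near',236,420,.129),('bell',355,343,.04),('plunger',355,340,.074),('peg foot',364,296,0),('peg top',358,270,.18),('mat tl',189,299,.008),('mat br',415,430,.008)]:
    print(n,np.round(ray(i,(u*s,v*s),z),3))
w=cams.camera_info('wrist'); R=np.array(w['R']); print(np.round(w['camera_matrix'],1).tolist(),np.round(R,3).tolist(),-R.T@np.array(w['t']))
im=cv2.imread('pics/top0.png')[185:285,110:260]; cv2.imwrite('pics/topc.png',cv2.resize(im,(800,533),interpolation=2))
E
```

```text
bar far [0.488 0.189 0.129]
bar near [0.364 0.186 0.129]
bell [ 0.501 -0.009  0.04 ]
plunger [ 0.504 -0.011  0.074]
peg foot [ 0.593 -0.022  0.   ]
peg top [ 0.613 -0.023  0.18 ]
mat tl [0.586 0.309 0.008]
mat br [ 0.343 -0.118  0.008]
[[338.7, 0.0, 253.1], [0.0, 338.7, 188.9], [0.0, 0.0, 1.0]] [[0.275, 0.961, -0.002], [0.919, -0.262, 0.295], [0.283, -0.083, -0.955]] [0.09824359 0.61989183 0.37301078]
```

View pics/topc.png

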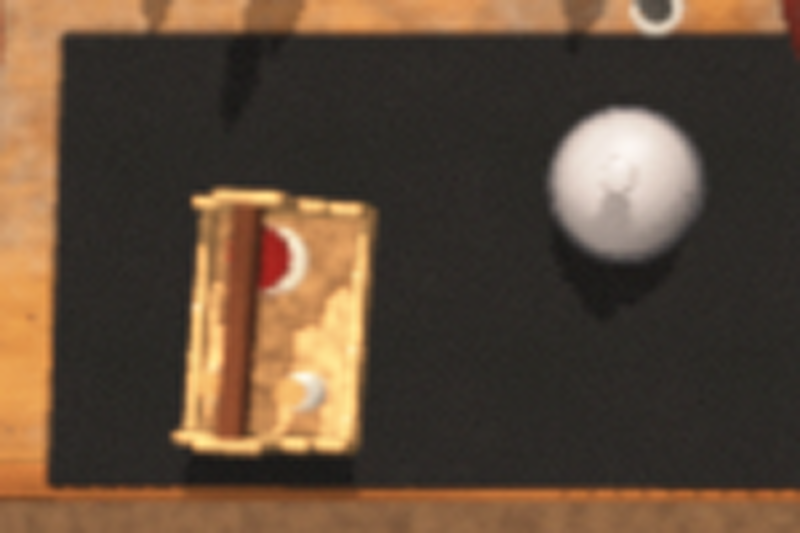

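The enlarged crop shows the bar running from (246,208) to (230,436), and the plunger crown at (621,175).

```bash
python3 - <<'E'
from plant import cams
from h import *
i=cams.camera_info('top')
f=lambda x,y,z: ray(i,(110+x*150/800,185+y*100/533),z)
a,b,p=f(246,208,.129),f(230,436,.129),f(621,175,.074)
print(a,b,(a+b)/2,np.linalg.norm(a-b),np.degrees(np.arctan2(*(a-b)[1::-1])),p, f(625,186,.025))
t=[f(x,y,.032) for x,y in ((200,200),(374,205),(357,450),(186,440))]; print(np.mean(t,axis=0))
E
```

```text
[0.48282893 0.1753077  0.129     ] [0.36920269 0.1805568  0.129     ] [0.42601581 0.17793225 0.129     ] 0.11374742779106453 -2.6449646076012483 [ 0.50360066 -0.00905798  0.074     ] [ 0.5011605  -0.00752506  0.025     ]
[0.42665208 0.17739598 0.032     ]
```

>>> {"op": "arm_command", "data": {"series": [[[-0.01, -0.01, -0.01], -0.02], [[-0.03, -0.03, -0.02], -0.05], [[-0.055, -0.055, -0.03], -0.08], [[-0.08, -0.08, -0.04], -0.11], [[-0.107, -0.107, -0.05], -0.14], [[-0.134, -0.134, -0.053], -0.17], [[-0.161, -0.161, -0.053], -0.2], [[-0.188, -0.188, -0.053], -0.22], [[-0.215, -0.215, -0.053], -0.234], [[-0.242, -0.242, -0.053], -0.234], [[-0.269, -0.269, -0.053], -0.234], [[-0.296, -0.296, -0.053], -0.234]], "jaw": 0, "newtons": 40}}

```text
t: 1.1
tool_pos: [0.3753, 0.233, 0.2512]
ee_rot: [-180.0, -0.0, 177.5]
force: [0.4, -0.1, -0.5]
finger_gap: -0.005
gripper_force: 0.0
```

>>> {"op": "arm_command", "data": {"series": [[[-0.013, -0.023, 0], 0], [[-0.027, -0.047, 0], 0], [[-0.04, -0.07, 0], 0], [[-0.054, -0.093, 0], 0], [[-0.068, -0.117, 0], 0], [[-0.077, -0.133, 0], 0], [[-0.081, -0.14, 0], 0], [[-0.081, -0.14, 0], 0], [[-0.081, -0.14, 0], 0], [[-0.081, -0.14, 0], 0], [[-0.081, -0.14, 0], 0]]}}

```text
t: 2.02
tool_pos: [0.4492, 0.0924, 0.2513]
ee_rot: [180.0, -0.0, 177.5]
force: [0.2, 0.2, -0.7]
finger_gap: 0.003
gripper_force: 0.0
```

```bash
python3 - <<'E'
from plant import cams,telemetry
from h import *
import cv2,pickle
i=cams.camera_info('wrist'); im=cams.grab_frame('wrist')[:,:,::-1]
pickle.dump(i,open('w1.pkl','wb')); cv2.imwrite('pics/w1.png',cv2.resize(im,(800,600),interpolation=2))
s=telemetry.observe();print(s['t'],s['tool_pos'],s['ee_rot'])
for X in ([.426,.178,.129],[.502,-.008,.074]): print(proj(i,X)*1.5625)
E
```

```text
2.0667 [0.44927509 0.09235558 0.25139579] [ 1.79983685e+02 -1.75652810e-02  1.77526831e+02]
[547.05376318 223.39262395]
[259.46400046 328.03657706]
```

View pics/w1.png

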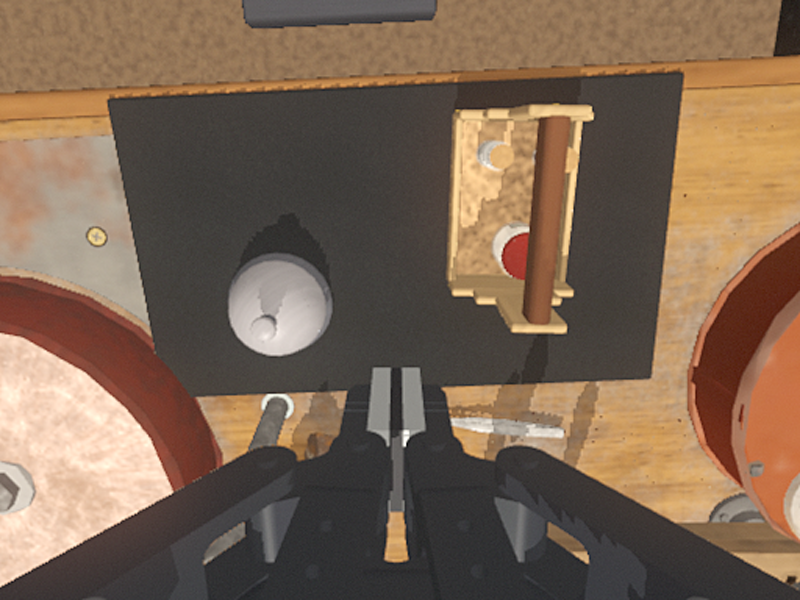

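The wrist view shows the plunger crown at about (264,327) and the bar from (553,116) to (537,322), close to the predictions. I'll enlarge both to refine the points.

```bash
python3 - <<'E'
import cv2,numpy as np
im=cv2.imread('pics/w1.png')
a=cv2.resize(im[100:340,500:600],(333,800)[:1]+(800,),interpolation=2)
a=cv2.resize(im[100:340,490:610],(300,600),interpolation=2)
b=cv2.resize(im[270:390,210:310],(500,600),interpolation=2)
cv2.imwrite('pics/w1c.png',np.hstack([a,b]))
E
```

```text
(no output)
```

View pics/w1c.png

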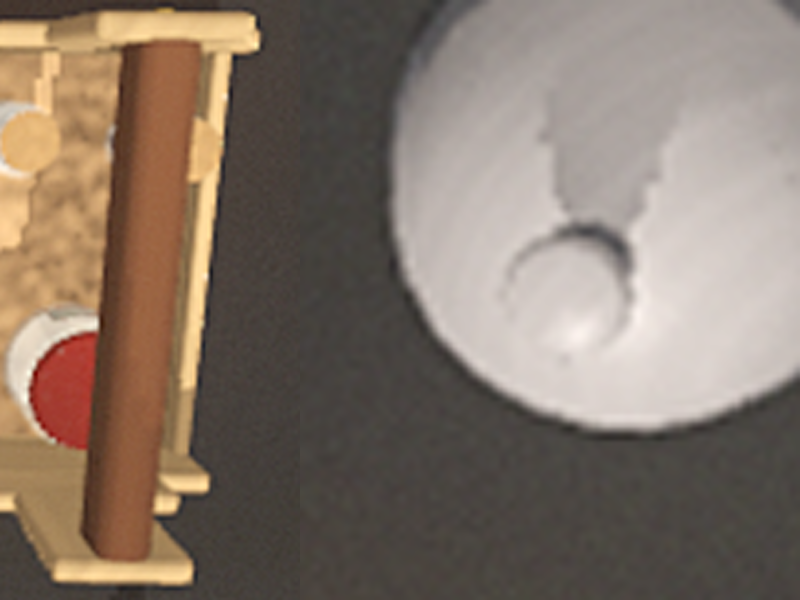

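```bash
python3 - <<'E'
import pickle
from h import *
i=pickle.load(open('w1.pkl','rb'))
f=lambda u,v,z: np.round(ray(i,(u/1.5625,v/1.5625),z),4)
print('pl',f(263.4,328,.072)); 
for n,u,v,z in [('rt',570,116.8,.127),('rb',550.4,320,.127),('lt',538.8,118,.107),('lb',523.2,312,.107)]: print(n,f(u,v,z))
R=np.array(i['R']);print(-R.T@np.array(i['t']))
E
```

```text
pl [ 0.5028 -0.0058  0.072 ]
rt [0.3692 0.1885 0.127 ]
rb [0.485 0.183 0.127]
lt [0.3688 0.1769 0.107 ]
lb [0.4863 0.1713 0.107 ]
[0.37280815 0.09429753 0.42702867]
```

>>> {"op": "arm_command", "data": {"series": [[[-0.008, -0.014, 0.0], 0], [[-0.02, -0.034, 0.01], 0], [[-0.034, -0.057, 0.03], 0], [[-0.046, -0.077, 0.055], 0], [[-0.054, -0.09, 0.08], 0], [[-0.058, -0.097, 0.105], 0], [[-0.058, -0.097, 0.13], 0], [[-0.058, -0.097, 0.15], 0], [[-0.058, -0.097, 0.161], 0], [[-0.058, -0.097, 0.161], 0], [[-0.058, -0.097, 0.161], 0], [[-0.058, -0.097, 0.161], 0]]}}

```text
t: 3.07
tool_pos: [0.5048, -0.0078, 0.0919]
ee_rot: [-180.0, 0.2, 177.5]
force: [0.2, -1.1, 0.8]
finger_gap: -0.003
gripper_force: 0.0
```

>>> {"op": "arm_command", "data": {"series": [[[0.001, 0, 0.006], 0], [[0.001, 0, 0.012], 0], [[0.001, 0, 0.016], 0], [[0.001, 0, 0.019], 0], [[0.001, 0, 0.022], 0], [[0.001, 0, 0.024], 0], [[0.001, 0, 0.025], 0], [[0.001, 0, 0.025], 0], [[0.001, 0, 0.025], 0], [[0.001, 0, 0.025], 0], [[0.001, 0, 0.025], 0]]}}

```text
t: 3.98
tool_pos: [0.5026, -0.0081, 0.0657]
ee_rot: [-180.0, 0.0, 177.4]
force: [0.2, 0.4, 1.0]
finger_gap: -0.0
gripper_force: 0.0
```

>>> {"op": "arm_command", "data": {"series": [[[0, 0, 0.0005], 0], [[0, 0, 0.001], 0], [[0, 0, 0.0015], 0], [[0, 0, 0.002], 0], [[0, 0, 0.002], 0], [[0, 0, 0.002], 0]]}}

```text
t: 4.48
tool_pos: [0.5023, -0.0081, 0.0634]
ee_rot: [-180.0, -0.0, 177.4]
force: [0.7, -0.1, 0.1]
finger_gap: 0.005
gripper_force: 0.0
```

```bash
python3 - <<'E'
from plant import cams,telemetry
import cv2,numpy as np
a=cams.grab_frame('wrist')[:,:,::-1]; b=cams.grab_frame('scene')[:,:,::-1]
s=telemetry.observe();print(s['tool_pos'],s['force'])
a=cv2.resize(a[170:330,160:360],(480,384),interpolation=2); b=cv2.resize(b[160:260,180:260],(307,384),interpolation=2)
cv2.imwrite('pics/p1.png',np.hstack([a,b]))
E
```

```text
[ 0.50241071 -0.00812045  0.06348481] [0.33511069 0.36074285 0.21484309]
```

View pics/p1.png

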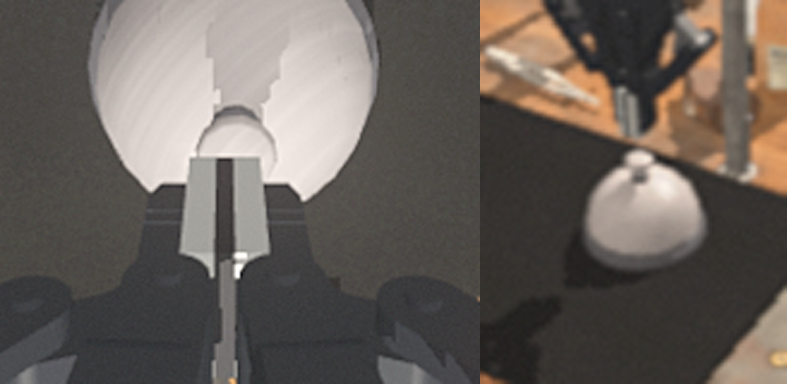

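The wrist crop shows the shut fingertips at about (228,157), with the plunger head showing half in front of them. In the scene crop the tips sit visibly above the plunger top, at (635,135) against (638,150). There's also no contact force, so I'll compare these with the projected TCP.

```bash
python3 - <<'E'
from plant import cams,telemetry
from h import *
s=telemetry.observe(); T=np.array(s['tool_pos']); print(T)
w=cams.camera_info('wrist'); c=cams.camera_info('scene')
fw=lambda X:np.round((proj(w,X)-[160,170])*2.4,1); fs=lambda X:np.round((proj(c,X)-[180,160])*3.84+[480,0],1)
for n,X in [('tcp',T),('tcp+10',T+[0,0,.01]),('tcp x-11 ',T+[-.011,0,0]),('pl .074',[.503,-.007,.074]),('pl .067',[.503,-.007,.067]),('pl collar',[.503,-.007,.0585])]: print(n,fw(X),fs(X))
# plunger head seen: two-view
from scipy.optimize import least_squares
pw=np.array([237,137]);ps=np.array([638,153])
r=least_squares(lambda X:np.r_[(fw(X)-pw)/2.4,(fs(X)-ps)/3.84],[.5,0,.07],diff_step=1e-2);print('head',r.x,r.cost)
pw=np.array([228,157]);ps=np.array([635,137])
r=least_squares(lambda X:np.r_[(fw(X)-pw)/2.4,(fs(X)-ps)/3.84],[.5,0,.07],diff_step=1e-2);print('tip',r.x,r.cost)
E
```

```text
[ 0.50241071 -0.00812045  0.06348481]
tcp [228.9 135.8] [637.7 168.2]
tcp+10 [229.2 153.9] [636.7 156.4]
tcp x-11  [226.9  91.8] [628.6 177. ]
pl .074 [234.4 157.1] [635.8 154.9]
pl .067 [234.  144.1] [636.5 163.2]
pl collar [233.5 129.5] [637.3 173.1]
head [ 0.49782022 -0.00643479  0.07531964] 2.517605251736089
tip [0.50558795 0.         0.06952574] 132.36486816406241
```

```bash
python3 - <<'E'
from plant import cams,telemetry
from h import *
import cv2
from scipy.optimize import least_squares
w=cams.camera_info('wrist'); c=cams.camera_info('scene')
def tri(a,b):
    r=least_squares(lambda X:np.r_[proj(w,X)-a,proj(c,X)-b],[.5,0,.07]);return r.x.round(4),round(r.cost,2)
A=lambda x,y:np.array([x,y])/2.4+[160,170]; B=lambda x,y:(np.array([x,y])-[480,0])/3.84+[180,160]
print('head',tri(A(237,137),B(638,153))); print('tip',tri(A(228,157),B(632,137)))
a=cams.grab_frame('scene')[:,:,::-1]
cv2.imwrite('pics/p2.png',cv2.resize(a[165:215,195:245],(600,600),interpolation=2))
E
```

```text
head (array([ 0.4978, -0.0064,  0.0753]), np.float64(2.53))
tip (array([ 0.4941, -0.0082,  0.0931]), np.float64(0.78))
```

View pics/p2.png

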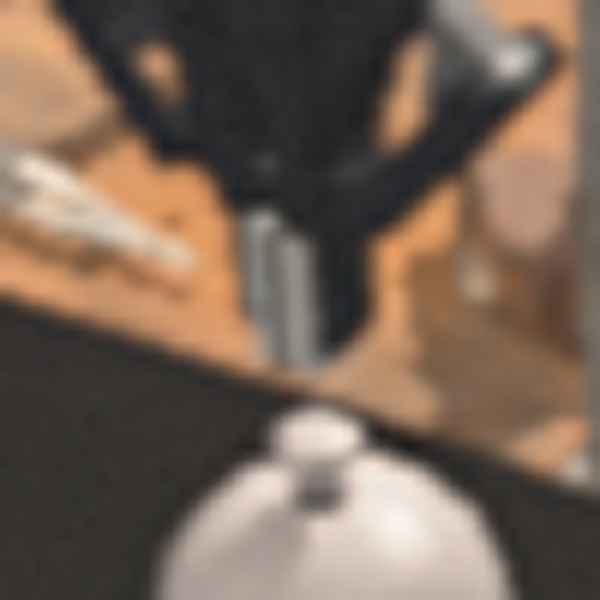

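The scene close-up shows the finger bottom at (295,365) and the plunger head top at (315,415), so there is a clear gap. Triangulation puts the real tips about 28 mm above the reported TCP. I'll descend slowly and watch the force, and where it touches will calibrate the true offset.

>>> {"op": "arm_command", "data": {"series": [[[0, 0, 0.002], 0], [[0, 0, 0.004], 0], [[0, 0, 0.006], 0], [[0, 0, 0.008], 0], [[0, 0, 0.01], 0], [[0, 0, 0.012], 0], [[0, 0, 0.012], 0], [[0, 0, 0.012], 0]]}}

```text
t: 5.3
tool_pos: [0.5022, -0.0081, 0.0512]
ee_rot: [180.0, -0.0, 177.4]
force: [0.7, -0.1, 0.1]
finger_gap: -0.004
gripper_force: 0.0
```

>>> {"op": "arm_command", "data": {"series": [[[0, 0, 0.001], 0], [[0, 0, 0.002], 0], [[0, 0, 0.003], 0], [[0, 0, 0.004], 0], [[0, 0, 0.004], 0], [[0, 0, 0.004], 0]]}}

```text
t: 5.8
tool_pos: [0.5023, -0.0081, 0.0474]
ee_rot: [180.0, -0.0, 177.4]
force: [1.1, 0.6, 0.5]
finger_gap: -0.002
gripper_force: 0.0
```

>>> {"op": "arm_command", "data": {"series": [[[0, 0, 0.001], 0], [[0, 0, 0.002], 0], [[0, 0, 0.003], 0], [[0, 0, 0.003], 0], [[0, 0, 0.003], 0]]}}

```text
t: 6.22
tool_pos: [0.5023, -0.0081, 0.0444]
ee_rot: [180.0, -0.0, 177.4]
force: [0.1, 0.0, -0.0]
finger_gap: 0.004
gripper_force: 0.0
```

>>> {"op": "arm_command", "data": {"series": [[[0, 0, 0.001], 0], [[0, 0, 0.002], 0], [[0, 0, 0.003], 0], [[0, 0, 0.003], 0], [[0, 0, 0.003], 0]]}}

```text
t: 6.63
tool_pos: [0.5023, -0.0081, 0.0414]
ee_rot: [180.0, -0.0, 177.4]
force: [0.5, 0.3, 0.9]
finger_gap: -0.003
gripper_force: 0.0
```

>>> {"op": "arm_command", "data": {"series": [[[0, 0, 0.001], 0], [[0, 0, 0.002], 0], [[0, 0, 0.002], 0], [[0, 0, 0.002], 0]]}}

```text
t: 6.97
tool_pos: [0.5025, -0.0081, 0.0396]
ee_rot: [180.0, 0.0, 177.4]
force: [-0.5, 0.1, 1.9]
finger_gap: 0.002
gripper_force: 1.0
```

```bash
python3 - <<'E'
from plant import cams,telemetry
import cv2,numpy as np
a=cams.grab_frame('wrist')[:,:,::-1]; b=cams.grab_frame('scene')[:,:,::-1]
s=telemetry.observe();print(s['tool_pos'],s['force'])
a=cv2.resize(a[170:330,160:360],(480,384),interpolation=2); b=cv2.resize(b[165:215,195:235],(307,384),interpolation=2)
cv2.imwrite('pics/p3.png',np.hstack([a,b]))
E
```

```text
[ 0.50247047 -0.00808752  0.03961539] [0.17689876 0.11622907 2.06678431]
```

View pics/p3.png

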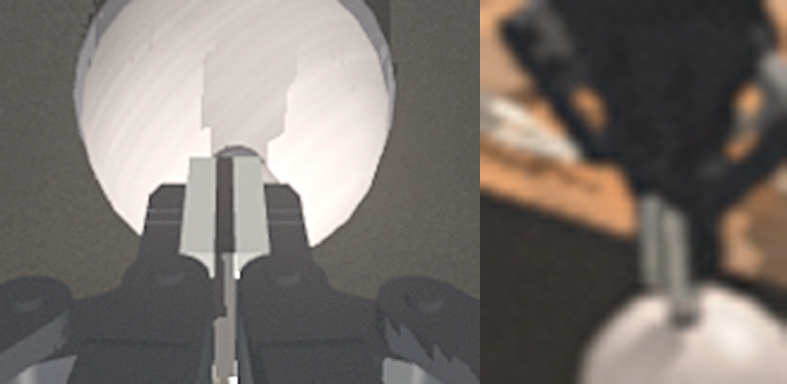

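The fingers now sit on the plunger, with the head hidden beneath the tips at (235,155) and 2 N of force. The real tip is therefore about 34 mm above the reported TCP. The stop should come near a reported z of 0.033.

>>> {"op": "arm_command", "data": {"series": [[[0, 0, 0.001], 0], [[0, 0, 0.002], 0], [[0, 0, 0.003], 0], [[0, 0, 0.004], 0], [[0, 0, 0.005], 0], [[0, 0, 0.0055], 0], [[0, 0, 0.006], 0], [[0, 0, 0.0065], 0], [[0, 0, 0.0065], 0], [[0, 0, 0.0065], 0], [[0, 0, 0.0065], 0]]}}

```text
t: 7.98
tool_pos: [0.5025, -0.0081, 0.0338]
ee_rot: [180.0, -0.0, 177.4]
force: [-3.0, -0.2, 9.1]
finger_gap: -0.004
gripper_force: 4.7
```

>>> {"op": "arm_command", "data": {"series": [[[0, 0, 0.0005], 0], [[0, 0, 0.001], 0], [[0, 0, 0.001], 0], [[0, 0, 0.001], 0], [[0, 0, 0.001], 0]]}}

```text
t: 8.4
tool_pos: [0.5025, -0.0081, 0.0337]
ee_rot: [180.0, -0.0, 177.4]
force: [-5.3, 1.3, 15.7]
finger_gap: 0.0
gripper_force: 7.6
```

The force jumped to 16 N with z no longer changing, so the plunger is at its stop. The true tip is about 33 mm above the reported TCP. I'll retreat and move over the handle.

>>> {"op": "arm_command", "data": {"series": [[[0, 0, -0.004], 0], [[0, 0, -0.015], 0], [[0, 0, -0.035], 0], [[0, 0, -0.06], 0], [[0, 0, -0.085], 0], [[0, 0, -0.105], 0], [[0, 0, -0.115], 0], [[0, 0, -0.12], 0], [[0, 0, -0.12], 0], [[0, 0, -0.12], 0]]}}

```text
t: 9.23
tool_pos: [0.5016, -0.008, 0.151]
ee_rot: [180.0, -0.1, 177.4]
force: [-0.4, 0.2, -0.1]
finger_gap: 0.004
gripper_force: 0.0
```

>>> {"op": "arm_command", "data": {"series": [[[0.006, 0.013, 0], 0], [[0.016, 0.035, 0], 0], [[0.028, 0.062, 0], 0], [[0.042, 0.092, 0], 0], [[0.055, 0.12, 0], 0], [[0.066, 0.145, 0], 0], [[0.075, 0.165, 0], 0], [[0.082, 0.179, 0], 0], [[0.084, 0.184, 0], 0], [[0.084, 0.184, 0], 0], [[0.084, 0.184, 0], 0], [[0.084, 0.184, 0], 0]], "jaw": 100}}

```text
t: 10.23
tool_pos: [0.4267, 0.1786, 0.1514]
ee_rot: [-180.0, -0.0, 177.4]
force: [0.0, 0.4, 0.2]
finger_gap: 0.997
gripper_force: 0.0
```

```bash
python3 - <<'E'
from plant import cams,telemetry
from h import *
import cv2
w=cams.camera_info('wrist');a=cams.grab_frame('wrist')[:,:,::-1]; c=cams.camera_info('scene');b=cams.grab_frame('scene')[:,:,::-1]
s=telemetry.observe();print(s['tool_pos'],s['force'],s['finger_gap'])
print(proj(w,[.427,.18,.129]))
a=cv2.resize(a[84:384,100:420],(480,450),interpolation=2); b=cv2.resize(b[130:250,95:175],(300,450),interpolation=2)
cv2.imwrite('pics/p4.png',np.hstack([a,b]))
E
```

```text
[0.42702832 0.17857573 0.15171861] [ 0.32592515  0.60478998 -0.26871928] 0.9953309660915238
[257.46570521 212.44251855]
```

View pics/p4.png

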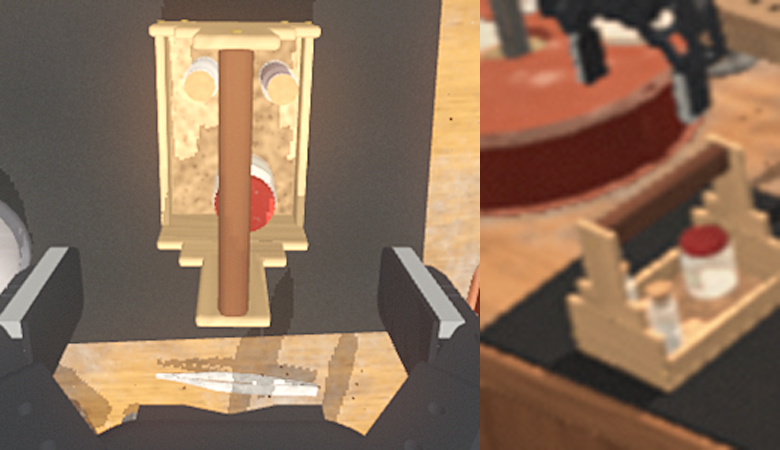

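The wrist crop shows the bar vertical at column 235, centred between the open pads (67 and 378). Both vials and the jar are standing, and nothing is under the fingers. I'll descend to reported z = 0.066, which puts the tips near 0.10, and close gently.

>>> {"op": "arm_command", "data": {"series": [[[0, 0.001, 0.006], 0], [[0, 0.001, 0.018], 0], [[0, 0.001, 0.032], 0], [[0, 0.001, 0.046], 0], [[0, 0.001, 0.058], 0], [[0, 0.001, 0.068], 0], [[0, 0.001, 0.076], 0], [[0, 0.001, 0.082], 0], [[0, 0.001, 0.086], 0], [[0, 0.001, 0.086], 0], [[0, 0.001, 0.086], 0]]}}

```text
t: 11.25
tool_pos: [0.427, 0.1805, 0.0661]
ee_rot: [180.0, 0.0, 177.4]
force: [-0.5, -0.1, -0.3]
finger_gap: 1.003
gripper_force: 0.0
```

>>> {"op": "arm_command", "data": {"series": [[[0, 0, 0], 0], [[0, 0, 0], 0], [[0, 0, 0], 0], [[0, 0, 0], 0], [[0, 0, 0], 0], [[0, 0, 0], 0], [[0, 0, 0], 0], [[0, 0, 0], 0], [[0, 0, 0], 0], [[0, 0, 0], 0], [[0, 0, 0], 0], [[0, 0, 0], 0]], "jaw": 30, "newtons": 30}}

```text
t: 12.25
tool_pos: [0.4267, 0.1805, 0.066]
ee_rot: [180.0, -0.0, 177.4]
force: [0.2, -0.4, 0.6]
finger_gap: 0.301
gripper_force: 0.0
```

>>> {"op": "arm_command", "data": {"series": [[[0, 0, 0], 0], [[0, 0, 0], 0], [[0, 0, 0], 0], [[0, 0, 0], 0], [[0, 0, 0], 0], [[0, 0, 0], 0], [[0, 0, 0], 0], [[0, 0, 0], 0]], "jaw": 0, "newtons": 30}}

```text
t: 12.92
tool_pos: [0.4268, 0.1804, 0.066]
ee_rot: [-180.0, 0.0, 177.4]
force: [0.3, -0.9, 0.2]
finger_gap: 0.163
gripper_force: 30.2
```

```bash
python3 - <<'E'
from plant import cams,telemetry
from h import *
import cv2
a=cams.grab_frame('wrist')[:,:,::-1]; b=cams.grab_frame('scene')[:,:,::-1]
s=telemetry.observe();print(s['t'],s['tool_pos'],s['force'],s['moment'],s['finger_gap'],s['gripper_force'])
a=cv2.resize(a[84:384,100:420],(480,450),interpolation=2); b=cv2.resize(b[130:250,95:175],(300,450),interpolation=2)
cv2.imwrite('pics/p5.png',np.hstack([a,b]))
E
```

```text
13.0167 [0.42685132 0.18040464 0.06603956] [ 0.16615694 -2.10806587  0.82458704] [-0.12777631  0.03417654  0.05333021] 0.15942409810553484 30.163196325302124
```

View pics/p5.png

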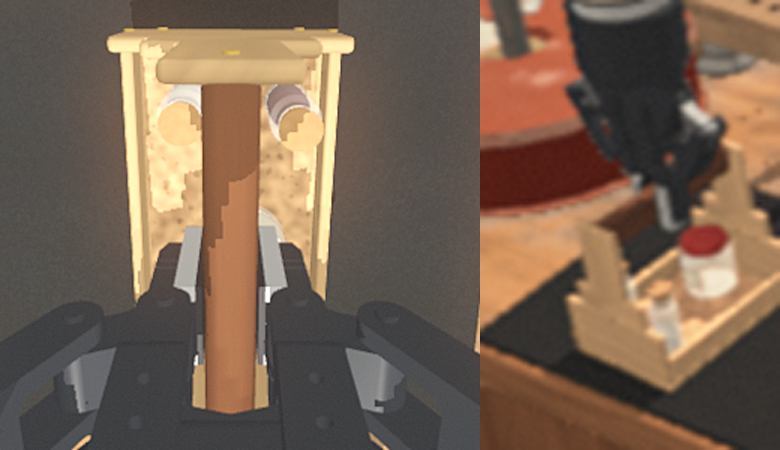

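The bar is gripped at a 13.6 mm opening (14 mm expected), with the pads on either side of it near its middle at (230,260). The tips reach just below the bar. I'll firm up the grip and lift smoothly.

>>> {"op": "arm_command", "data": {"series": [[[0, 0, 0], 0], [[0, 0, 0], 0], [[0, 0, 0], 0], [[0, 0, 0], 0], [[0, 0, -0.001], 0], [[0, 0, -0.003], 0], [[0, 0, -0.006], 0], [[0, 0, -0.01], 0], [[0, 0, -0.013], 0], [[0, 0, -0.015], 0], [[0, 0, -0.015], 0], [[0, 0, -0.015], 0]], "newtons": 90}}

```text
t: 14.02
tool_pos: [0.4269, 0.1805, 0.0812]
ee_rot: [180.0, 0.0, 177.4]
force: [-1.0, 0.1, -3.0]
finger_gap: 0.146
gripper_force: 87.7
```

>>> {"op": "arm_command", "data": {"series": [[[0, 0, -0.002], 0], [[0, 0, -0.006], 0], [[0, 0, -0.012], 0], [[0, 0, -0.02], 0], [[0, 0, -0.028], 0], [[0, 0, -0.036], 0], [[0, 0, -0.044], 0], [[0, 0, -0.052], 0], [[0, 0, -0.06], 0], [[0, 0, -0.068], 0], [[0, 0, -0.074], 0], [[0, 0, -0.078], 0]]}}

```text
t: 15.02
tool_pos: [0.4273, 0.1806, 0.1601]
ee_rot: [180.0, 0.1, 177.4]
force: [0.3, 0.1, -4.4]
finger_gap: 0.144
gripper_force: 87.8
```

>>> {"op": "arm_command", "data": {"series": [[[0, 0, -0.003], 0], [[0, 0, -0.005], 0], [[0, 0, -0.006], 0], [[0, 0, -0.006], 0], [[0, 0, -0.006], 0], [[0, 0, -0.006], 0], [[0, 0, -0.006], 0], [[0, 0, -0.006], 0], [[0, 0, -0.006], 0], [[0, 0, -0.006], 0], [[0, 0, -0.006], 0], [[0, 0, -0.006], 0]]}}

```text
t: 16.02
tool_pos: [0.4268, 0.1805, 0.165]
ee_rot: [-180.0, -0.0, 177.4]
force: [0.4, 0.6, -3.1]
finger_gap: 0.148
gripper_force: 87.8
```

```bash
python3 - <<'E'
from plant import cams,telemetry
from h import *
import cv2
a=cams.grab_frame('wrist')[:,:,::-1]; b=cams.grab_frame('scene')[:,:,::-1]
s=telemetry.observe();print(s['t'],s['tool_pos'],s['force'],s['moment'],s['finger_gap'],s['gripper_force'])
a=cv2.resize(a[84:384,100:420],(400,375),interpolation=2); b=cv2.resize(b[90:240,90:250],(400,375),interpolation=2)
cv2.imwrite('pics/p6.png',np.hstack([a,b]))
E
```

```text
16.1167 [0.42676369 0.18048746 0.16499124] [ 0.35373591  0.48553349 -3.34894554] [0.04254793 0.04043944 0.00371888] 0.14773549675512568 87.7766740322113
```

View pics/p6.png

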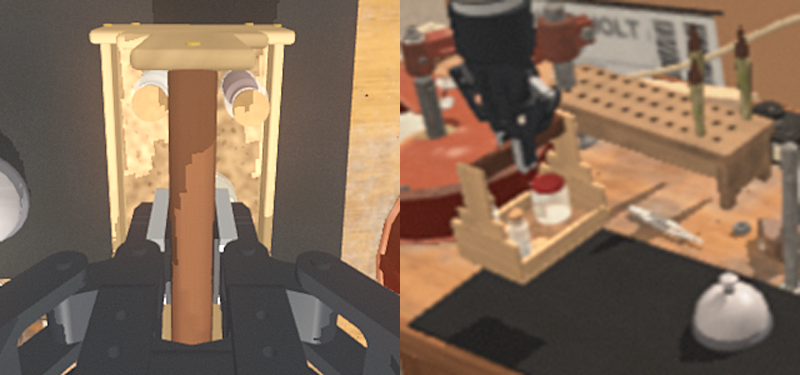

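The carrier hangs level about 10 cm above the mat with its shadow detached. The jar and vials are upright and look the same in the wrist view as before the lift. The bell plunger is up at (728,280). Handing in.

```bash
python3 -c "
from plant import workorder
print(workorder.hand_in())"
```

```text
the job is handed in; nothing more can be done
None
```

I pressed the bell to its stop and let it spring back, then lifted the carrier by the middle of its handle and handed in with it held level about 10 cm above the mat, jar and vials upright; the hand-in returned no verdict.

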